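# Clamp a drive punch in the sharpening jig with its wing knob

## Task

The large drive punch lies loosely in the channel of the sharpening jig on the bench, not pushed in all the way. Push it gently along the channel until its rear end is fully home against the end stop, then turn the winged knob clockwise, by feel, until the clamp foot holds the punch firmly, without cranking it down hard. Do not lean on the sheet guard beside the knob, and leave the two other punches where they lie.

Things in the scene. Friction and masses are not known exactly. Their poses are not given: they have to be found in the camera images.
- jig: Sharpening jig bolted to the bench: grey plate 125x97x12 mm (x -80 to +45) with a steel channel. Origin: bench level, straight below the winged knob's axis. x along the channel to the end stop, away from the robot; y left (guard side); z up. Channel floor 12 mm up; side walls 25 mm apart, 6 mm thick, 11 mm high, x -45 to +30 mm. Nothing stands round the punch in front of x = -45.
- stop_face (a point): Middle of the foot of the end stop's front face, on the channel floor (jig x = +30 mm, 12 mm above the bench). The stop is a rigid steel block, 24 mm high, 37 mm wide. Axes as the jig's.
- punch_mid (a point): Centre (half-way up) of the large drive punch: dark steel, 104 mm long (its y axis, level, along the channel), 21 mm thick, about 120 g, lying in the channel under the clamp. Fully home its centre is at jig x = -22 mm, 22.5 mm above the bench, its front end at jig x = -74 mm. It slides easily (under 2 N) until it meets the stop; more than 30 N of push would mar it.
- head: Clamp head of the jig, fixed: dark steel post on the -y (right) side, with an arm over the channel, 34 mm along x. Origin and axes are the jig's, raised by 0 to 4 mm (its height setting differs); the arm's top is 64 mm above this origin. It carries the knob on top and the clamp foot below.
- foot_guide (a point): Where the clamp foot's stem leaves the arm's underside, 50 mm above the head's origin. The spring-backed foot, 17 mm across, comes down onto the punch as the knob is turned. It starts clear; the turn needed to touch differs, is not told, and may be 0.5 to 2.8 rad. From touch on it presses 48 N per rad turned. 20 to 65 N is a firm hold, 40 N a good aim, above 65 N overtightened.
- wing_grip (a point): On the knob's vertical axis, middle of its wing plate, about 85 mm above the bench. Steel butterfly knob: upright plate 50 mm long (its x axis), 9 mm thick (its y axis), 22 mm high (11 mm above and below this point) on a round collar 19 mm across, 8 mm high. Turns in place, does not rise or sink. Pinch it from above across the 9 mm, fingers opened only a little: the guard is close.
- wing (a joint): Turn of the winged knob in rad, clockwise from above positive, from an arbitrary zero: its value when the foot touches the punch differs. Turning drag is 0.2 N m while the foot is free (a stopped hand feels only about half of it: compare with the free turn); pressing adds 0.15 N m per rad turned after the touch (about 0.12 N m at 40 N). The knob stays where it is left.
- guard: Thin aluminium sheet guard, upright on the jig's plate parallel to the channel, at the knob's +y (left) side: 100 mm along x, 3 mm thick (6 mm at the top edge). Its near face is 30 mm from the knob's axis, so the wing tips pass it by about 5 mm. Origin mid-foot, on the plate; top edge 76 mm above it (88 mm above the bench), 8 to 12 mm below the wings' top. Bears no more than 12 N.
- punch_mid_size: Another drive punch, 17 mm thick and 104 mm long, lying loose on the bench to the right; leave it alone. Origin in the middle of its underside.
- punch_small: The smallest drive punch, 13 mm thick and 104 mm long, lying loose beside the former; leave it alone. Origin in the middle of its underside.

How it is judged:
On the way, in this order (a step that is already met when the one before it is completed fails the run):
1. the punch is home against the end stop (its centre within 2 mm of the home place along the channel) before the foot presses on it (x of punch_mid in the frame of jig above -0.024 m and contact force between head and punch below 3 N), for 0.1 s.
2. the clamp foot presses the punch with at least 20 N (contact force between head and punch above 20 N), for 0.2 s.
At the end, for the whole second after the job is handed in: The punch lies at rest flat in the channel (centre no more than 24.5 mm above the bench, axis within 0.06 rad of the channel), fully home within 2 mm of the end stop, and the clamp foot presses it with 20 to 65 N (x of punch_mid in the frame of jig above -0.024 m and angle between the y axis of punch_mid and the x axis of jig, either way round below 0.06 rad and z of punch_mid in the frame of jig below 0.0245 m and contact force between head and punch between 20 and 65 N and linear speed of punch below 0.01 m/s); the robot touches nothing.
It fails at once if the clamp is overtightened: the foot presses the punch with more than 65 N (contact force between head and punch above 65 N).
It fails at once if the robot pushes the punch with more than 30 N (contact force between any of the fingers, the arm and punch above 30 N).
It fails at once if the robot presses the guard with more than 12 N (contact force between any of the fingers, the arm and guard above 12 N).
It fails at once if one of the other punches is moved by more than 30 mm (distance of any of punch_mid_size, punch_small from where it was at the start of the episode above 0.03 m).
It also fails if it takes over 72 s, if anything falls off the work surface, if the arm or the gripper's body presses on something with over 40 N, if the wrist force passes 120 N, or if a joint passes its speed limit or range.

## Robot

A 6-joint arm with a two-finger parallel gripper is mounted at the origin on a cart in front of the work surface, level with it; the furniture and walls round the work are solid. World frame = base frame: x ahead of the robot, y to its left, z up, the work surface at z = 0. Lengths are in m, angles in rad, forces in N, time in s.
With the tool pointing down it reaches from about 0.225 to 0.875 m from the base axis. Payload 3.4 kg.
Tool frame: the origin (TCP) lies midway between the tips of the shut fingers; the grasp point (between the pads) lies 19 mm behind it (manip.pinch_z is the z of the grasp point in the tool frame, in m); z points along the fingers, x is the direction in which the jaws open and shut, and the axes are right-handed (so a half turn about z gives the same grasp; the last joint's range is limited). The gripper opens to 85 mm and grips with 20 to 120 N. Pads are 22 mm wide; open, the fingers measure 114 mm over their backs; the gripper's body (76 mm by 85 mm) begins 54 mm behind the grasp point. The pads swing forward as they close: fully open they stand 13 mm farther back than shut.
Start: joints at [1.198, 0.276, 1.505, -0, 1.361, -0.121], TCP at [0.143, 0.557, 0.231] pointing down, gripper open.
Joint ranges: [-2.89, 2.89], [-0.75, 2.08], [0.22, 2.7], [-1.18, 4.32], [0.11, 2.71], [-2.7, 2.7]. Speed limits (rad/s): [2.57, 2.57, 3.14, 3.14, 3.14, 3.14].

## Interface

Orientations are given as a unit quaternion [w, x, y, z].
In Python, from rig import manip gives the robot as it stands. The module is installed in compiled form; this text tells all that it offers.
- The arm moves only by the tool drive_tool, never from a script. Its argument "steps" is a list of rows, each a list of 5 numbers: the shift along the tool's x, y, z in mm, then the turn about the tool's z in rad, then the gripper command: -1 is shut, 1 is fully open, values between are in proportion. A call has 1 to 5 rows; each row is the pose to reach, as a shift and turn from the pose measured when the call began, along the tool's axes at that moment; what a row does not reach only later rows make up. A row lasts 1/10 s, in which the tool goes at most 50 mm and 8.59 degrees, less where a joint would pass 70% of its speed; a pose out of reach is approached as far as the arm can. A call with a gripper value outside its range is refused whole. The fingers move at their own pace and stop on an object; "squeeze" is the grip in N (left out, the last holds). Time passes only in rows, so rows that repeat a pose let the fingers close. It gives the time, the measured TCP pose, the force and the opening at its end, in the units of the state.
- manip.get_state(): the state, without advancing time (a new reading comes with each control period).
- manip.get_image(name): name is "side" or "top"; returns the picture (420x560x3 uint8, blue, green, red); there is no depth.
- manip.get_calibration(name): a dict with "camera_matrix" (3x3 intrinsics, pixels), "rvec" (rotation vector, rad) and "tvec" (3), from world to camera coordinates, as OpenCV has them. Camera axes: x right, y down, z forward; pixel columns grow to the right and rows downward; lengths in m; the calibration is good to about 2 mm. A picture is of the moment at which its call begins. get_calibration takes no time and is no camera call.
- manip.sign_off(): hands the job in, once; it reports no verdict.
Trained networks look in the newest picture that a camera, given by its name, has taken for a name from the list of things; names that differ only in an ending like _2 or _b are one class to them, and where a whole thing is asked for, a point or a joint stands for the part that bears it (a point fixed in the world has none). Each returns a list of dicts, best first, with "conf" (0 to 1); they miss things now and then, are a little off and sometimes report something else, mostly with a low value. They report only what shows in the picture. A call takes as long as a camera call.
- manip.masks_of(camera, name): "pixels" (420x560 bool, what is visible of it) and "location" ([column, row] in pixels, amid what is visible of it).
The state is a dict: "clock": time; "qpos": joint angles; "qd": joint speeds; "effort": joint torques, N m; "position": TCP position; "ee_rot": TCP orientation; "contact_force": force on the tool from outside, world axes, zero at the start; "moment": the same for the moment, N m; "width": finger opening in m.
Only numpy, scipy, OpenCV 4.12 (cv2) and the standard library are available. Lean on these libraries where they do the work, as an engineer would, in place of code of your own. Each camera call takes 0.05 s, during which the arm holds its last target.

## Working session

There is one attempt and no reset: what is moved stays moved. The work goes in short steps, Python scripts to look and compute and a tool call to move; the robot and the scene stay as the last step left them, time stands still between calls to the robot, and variables do not carry over. Pictures are saved under pics/ and viewed, and the job is handed in when it is done.

Besides the shell and the picture viewer there is one more tool, called after "Call:" as name(argument=value, ...), one argument or row to a line, values as JSON. drive_tool: Moves the arm, as the interface text tells. Its arguments: {"type":"object","properties":{"steps":{"type":"array","items":{"type":"array","items":{"type":"number"}}},"squeeze":{"type":"number"}},"required":["steps"]}

```bash
mkdir -p pics; ls; python3 - <<'E'
from rig import manip
import cv2
s=manip.get_state(); print(s, manip.pinch_z)
for n in("side","top"):
    cv2.imwrite(f"pics/{n}0.png",manip.get_image(n)); print(n,manip.get_calibration(n))
    for t in("jig","punch_mid","wing_grip","guard","head","stop_face"):
        try:
            r=manip.masks_of(n,t); print(t,[(round(d["conf"],2),d["location"],int(d["pixels"].sum())) for d in r[:3]])
        except Exception as e: print(t,e)
E
```

```text
pics
{'clock': 0.0, 'qpos': array([ 1.19799941e+00,  2.76613171e-01,  1.50612407e+00,  3.33958895e-05,
        1.36069358e+00, -1.20977010e-01]), 'qd': array([ 0.00035961,  0.00023723, -0.00047288,  0.00117212, -0.00113511,
        0.00012518]), 'effort': array([-1.22561323e-04, -4.16784024e+01, -2.45803982e+01,  2.84059452e-04,
        1.10103982e-02, -1.24687111e-05]), 'position': array([0.14306146, 0.55638317, 0.23043295]), 'ee_rot': array([ 4.57343662e-04,  7.90307723e-01,  6.12709439e-01, -7.97383359e-04]), 'contact_force': array([-0.48330139,  0.43178599,  0.83258707]), 'moment': array([ 0.00653871,  0.02989773, -0.06424597]), 'width': 0.08534804565207098} -0.0187
side {'camera_matrix': array([[487.1399074 ,   0.        , 281.21729382],
       [  0.        , 487.1399074 , 204.37525415],
       [  0.        ,   0.        ,   1.        ]]), 'rvec': array([ 2.10158245, -0.38749811,  0.18334078]), 'tvec': array([-0.55527697,  0.15746661,  1.02739238])}
jig [(0.75, [282.0, 202.4], 1252)]
punch_mid [(0.54, [272.2, 197.9], 206), (0.18, [294.7, 190.2], 562)]
wing_grip [(0.49, [291.4, 177.2], 182)]
guard [(0.6, [276.5, 182.9], 503)]
head [(0.95, [294.3, 191.7], 538)]
stop_face [(0.92, [284.0, 194.5], 1428)]
top {'camera_matrix': array([[453.20864906,   0.        , 278.52884219],
       [  0.        , 453.20864906, 204.68274736],
       [  0.        ,   0.        ,   1.        ]]), 'rvec': array([ 2.03580233, -2.17784682,  0.23819483]), 'tvec': array([-0.07244688,  0.55484237,  0.8594635 ])}
jig [(0.95, [201.4, 184.9], 1913)]
punch_mid [(0.87, [198.6, 193.8], 317)]
wing_grip [(0.68, [396.0, 265.3], 256), (0.67, [194.8, 164.8], 167), (0.34, [175.5, 165.5], 477)]
guard [(0.88, [175.6, 168.2], 393)]
head []
stop_face [(0.61, [201.6, 185.2], 1881), (0.48, [392.8, 235.0], 304)]
```

```bash
python3 - <<'E'
import cv2
for n,(x,y) in {"side":(280,190),"top":(200,185)}.items():
    i=cv2.imread(f"pics/{n}0.png"); c=i[y-60:y+60,x-80:x+80]
    cv2.imwrite(f"pics/{n}0z.png",cv2.resize(c,None,fx=5,fy=5,interpolation=cv2.INTER_CUBIC))
E
```

```text
(no output)
```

View pics/side0.png

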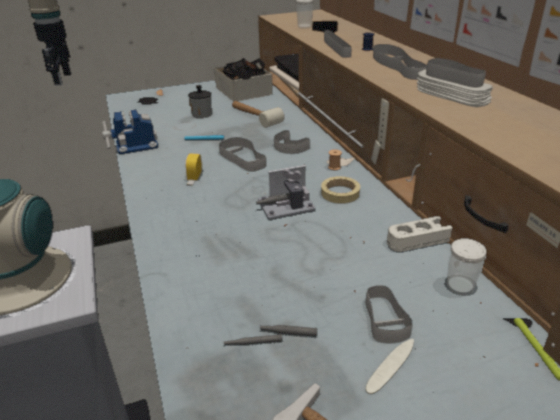

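View pics/top0.png

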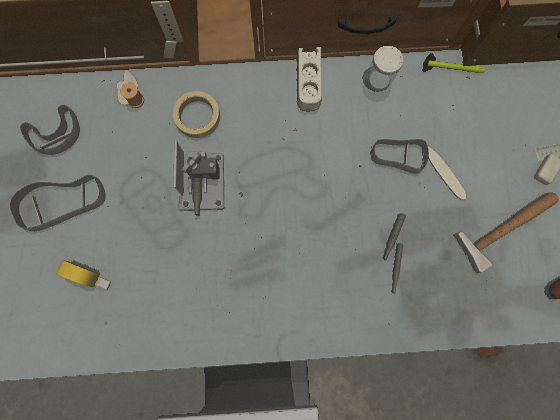

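```bash
ls pics
```

```text
side0.png
side0z.png
top0.png
top0z.png
```

View pics/side0z.png

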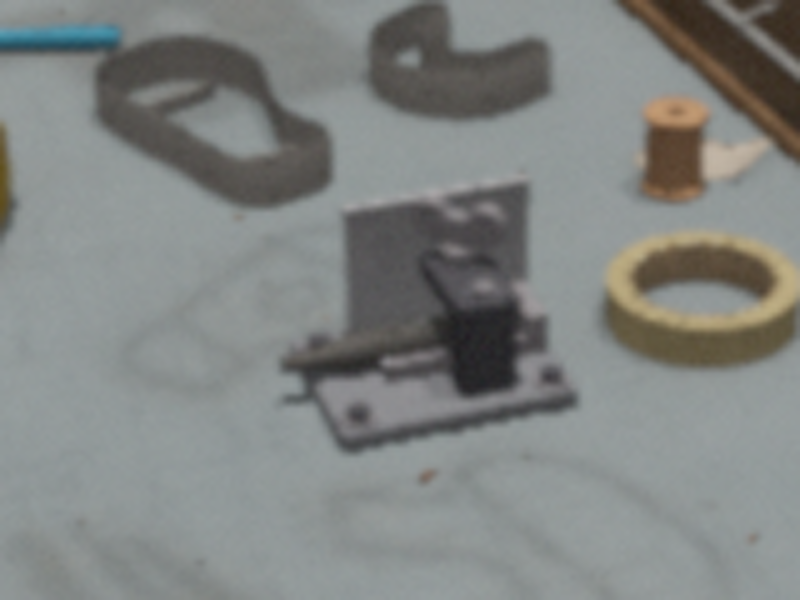

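View pics/top0z.png

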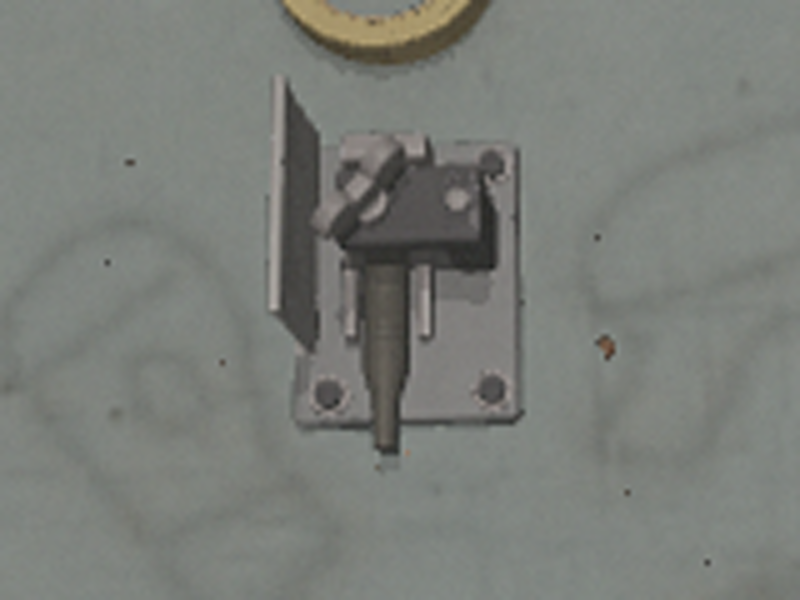

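```bash
cat > h.py <<'E'
import numpy as np, cv2
from rig import manip
C={n:manip.get_calibration(n) for n in("side","top")}
def proj(n,P):
    c=C[n]; return cv2.projectPoints(np.atleast_2d(P).astype(float),c["rvec"],c["tvec"],c["camera_matrix"],None)[0].reshape(-1,2)
def ray(n,px):
    c=C[n]; R=cv2.Rodrigues(c["rvec"])[0]; o=-R.T@c["tvec"]
    d=R.T@np.linalg.inv(c["camera_matrix"])@np.array([px[0],px[1],1.]); return o,d
def atz(n,px,z):
    o,d=ray(n,px); return o+d*(z-o[2])/d[2]
E
python3 - <<'E'
from h import *
from scipy.optimize import least_squares
T=lambda u,v:(120+u/5-.4,125+v/5-.4)
S=lambda u,v:(200+u/5-.4,130+v/5-.4)
# (cam, px, x, y, z, kind) 
obs=[("top",T(520,422),-80,'R',12),("top",T(297,422),-80,'L',12),("top",T(518,144),45,'R',12),
("top",T(351,341),-45,15.5,23),("top",T(425,341),-45,-15.5,23),
("top",T(275,311),'g-',33,88),("top",T(278,77),'g+',33,88),
("top",T(359,183),0,0,96),
("side",S(345,450),-80,'R',0),("side",S(577,406),45,'R',0),("side",S(345,210),'g-',33,88),("side",S(527,179),'g+',33,88)]
def f(p,full=False):
    x,y,a,yc,gx,sx,sy=p; out=[]
    for c,px,X,Y,Z in obs:
        if Y=='R':Y=yc-48.5
        if Y=='L':Y=yc+48.5
        if X=='g-':X=gx-50
        if X=='g+':X=gx+50
        X,Y,Z=X/1e3,Y/1e3,Z/1e3
        P=[x+np.cos(a)*X-np.sin(a)*Y,y+np.sin(a)*X+np.cos(a)*Y,Z]
        e=proj(c,P)[0]-px
        if c=="side": e=e-[sx,sy]
        out+=list(e)
    return np.array(out+[sx/2,sy/2])
p0=atz("top",T(359,183),.09); print(p0)
r=least_squares(f,[p0[0],p0[1],0,-9,0,0,0],x_scale=[.01,.01,.1,5,5,1,1],loss="soft_l1"); print(np.round(r.x,4)); print(np.round(f(r.x).reshape(-1,2),1))
x,y,a=r.x[:3]
for z in(.09,.096):
  q=[atz("top",T(*t),z) for t in((325,220),(392,148))]; d=q[1]-q[0]; print("wing",(q[0]+q[1])/2,np.linalg.norm(d),np.arctan2(d[1],d[0]))
q=atz("top",T(387,452),.02);print("punch front",q)
# world for jig pts
for X,Y in((-74,0),(-22,0),(30,0)): 
  X/=1e3;print(X,x+np.cos(a)*X,y+np.sin(a)*X)
E
```

```text
[0.64339921 0.05939739 0.09      ]
[ 0.6407  0.0593 -0.0337 -6.0898  0.3568 -0.4012  0.3779]
[[ 0.  -0.4]
 [-0.8  1.2]
 [ 0.  -0.3]
 [ 0.2 -0.2]
 [-0.1 -0.7]
 [ 0.3  0.4]
 [ 0.5 -0.3]
 [-0.5  0.4]
 [-0.7  1.3]
 [ 0.6  0.4]
 [-0.5 -0.5]
 [ 0.4 -0.9]
 [-0.2  0.2]]
wing [0.64304308 0.0595589  0.09      ] 0.039687240252187485 -0.7703561812112927
wing [0.6410119  0.05847392 0.096     ] 0.0394133797209532 -0.7703561812112907
punch front [0.54718807 0.06325223 0.02      ]
-0.074 0.5667159042951586 0.06176695902384137
-0.022 0.6186864272342926 0.06001631758912433
0.03 0.6706569501734265 0.05826567615440729
```

```bash
cat >> h.py <<'E'
from scipy.spatial.transform import Rotation as Ro
def pose():
    s=manip.get_state(); q=s["ee_rot"]; R=Ro.from_quat([q[1],q[2],q[3],q[0]]).as_matrix()
    return s,R,np.arctan2(R[1,0],R[0,0])
def to(target,th=None):
    s,R,a=pose(); d=R.T@(np.array(target)-s["position"])*1e3
    print("shift",np.round(d,1),"turn",None if th is None else round((a-th+np.pi)%(2*np.pi)-np.pi,3),"dist",round(np.linalg.norm(d),1))
def st():
    s,R,a=pose(); print("t",round(s["clock"],2),"pos",np.round(s["position"]*1e3,1),"th",round(a,3),"F",np.round(s["contact_force"],1),"M",np.round(s["moment"],2),"w",round(s["width"],4),"q",np.round(s["qpos"],2),"tilt",np.round(R[:2,2],4))
E
python3 -c "
from h import *
to([.50,.063,.20],1.537);st()"
```

```text
shift [-389.5  468.5   31.3] turn -0.218 dist 610.1
t 0.7 pos [143.3 556.9 231.4] th 1.319 F [ 0.1  0.7 -0.1] M [-0.02 -0.01 -0.01] w 0.085 q [ 1.2   0.28  1.5  -0.    1.36 -0.12] tilt [0.0001 0.0002]
```

Call:
drive_tool(
  steps=[
    [-390,468,31,-0.218,-1],
    [-390,468,31,-0.218,-1],
    [-390,468,31,-0.218,-1],
    [-390,468,31,-0.218,-1],
    [-390,468,31,-0.218,-1],
  ],
  squeeze=40,
)

```text
clock: 1.2
position: [0.2891, 0.3541, 0.2189]
ee_rot: [0.0, 0.719, 0.695, 0.001]
contact_force: [0.7, -0.3, -0.2]
width: 0.0124
```

```bash
python3 -c "
from h import *
to([.50,.063,.20],1.537);st()"
```

```text
shift [-284.   220.4   18.9] turn 0.001 dist 360.0
t 1.2 pos [289.1 354.1 218.9] th 1.538 F [ 0.7 -0.3 -0.2] M [ 0.06 -0.09  0.02] w 0.0124 q [ 0.73  0.1   1.76 -0.    1.28 -0.8 ] tilt [0.0009 0.0007]
```

Call:
drive_tool(
  steps=[
    [-284,220,19,0,-1],
    [-284,220,19,0,-1],
    [-284,220,19,0,-1],
    [-284,220,19,0,-1],
    [-284,220,19,0,-1],
  ],
)

```text
clock: 1.7
position: [0.4355, 0.1514, 0.206]
ee_rot: [0.0, 0.719, 0.695, 0.001]
contact_force: [0.2, 1.2, -0.2]
width: -0.0001
```

Call:
drive_tool(
  steps=[
    [0,0,0,0,-1],
  ],
)

```text
clock: 1.8
position: [0.4392, 0.1468, 0.2059]
ee_rot: [0.002, 0.721, 0.693, 0.001]
contact_force: [0.2, 1.1, -0.2]
width: 0.0001
```

```bash
python3 -c "
from h import *
to([.50,.063,.20],1.537);st()"
```

```text
shift [-81.3  64.1   6.3] turn -0.006 dist 103.8
t 1.8 pos [439.2 146.8 205.9] th 1.531 F [ 0.2  1.1 -0.2] M [-0.02  0.09  0.  ] w 0.0001 q [ 0.17  0.12  1.77 -0.    1.24 -1.36] tilt [ 0.0046 -0.0014]
```

Call:
drive_tool(
  steps=[
    [-81,64,6,0,-1],
    [-81,64,6,0,-1],
    [-81,64,6,0,-1],
    [-81,64,6,0,-1],
  ],
)

```text
clock: 2.2
position: [0.5003, 0.0628, 0.1999]
ee_rot: [0.002, 0.722, 0.692, 0.001]
contact_force: [0.7, 0.1, 0.3]
width: 0.0001
```

```bash
python3 -c "
from h import *
to([.51,.063,.04],1.537);st()
for n in ('top','side'):
  i=manip.get_image(n); s=manip.get_state(); u=proj(n,s['position'])[0]; print(n,u)
  cv2.imwrite(f'pics/{n}1.png',i); x,y=(200,185) if n=='top' else (280,190)
  c=cv2.resize(i[y-60:y+60,x-80:x+80],None,fx=5,fy=5,interpolation=2)
  cv2.circle(c,(int((u[0]-x+80)*5+2),int((u[1]-y+60)*5+2)),4,(0,0,255),-1); cv2.imwrite(f'pics/{n}1z.png',c)
"
```

```text
shift [  0.8   9.  160. ] turn -0.009 dist 160.2
t 2.2 pos [500.3  62.8 199.9] th 1.528 F [0.7 0.1 0.3] M [0.   0.03 0.  ] w 0.0001 q [-0.01  0.19  1.71 -0.    1.24 -1.54] tilt [ 0.0038 -0.0009]
top [178.69858939 221.8963578 ]
side [231.32848504 141.25158879]
```

View pics/top1z.png

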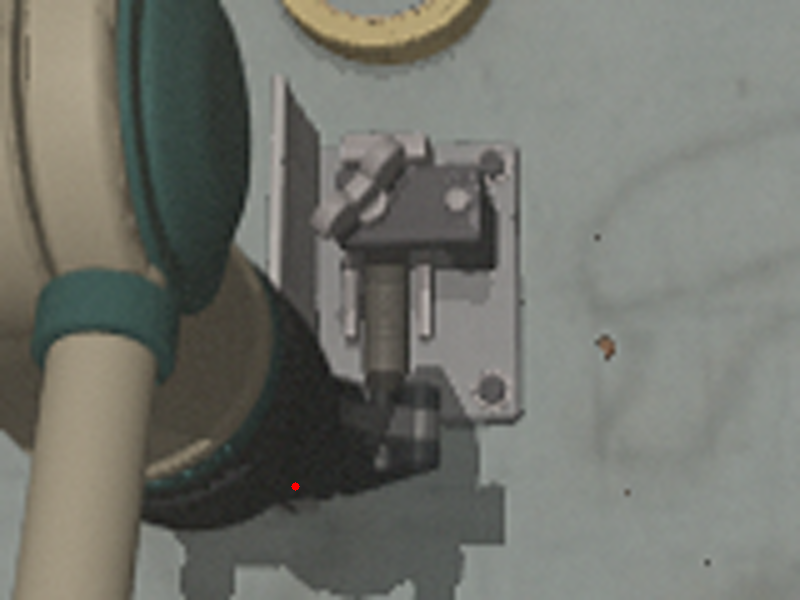

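View pics/side1z.png

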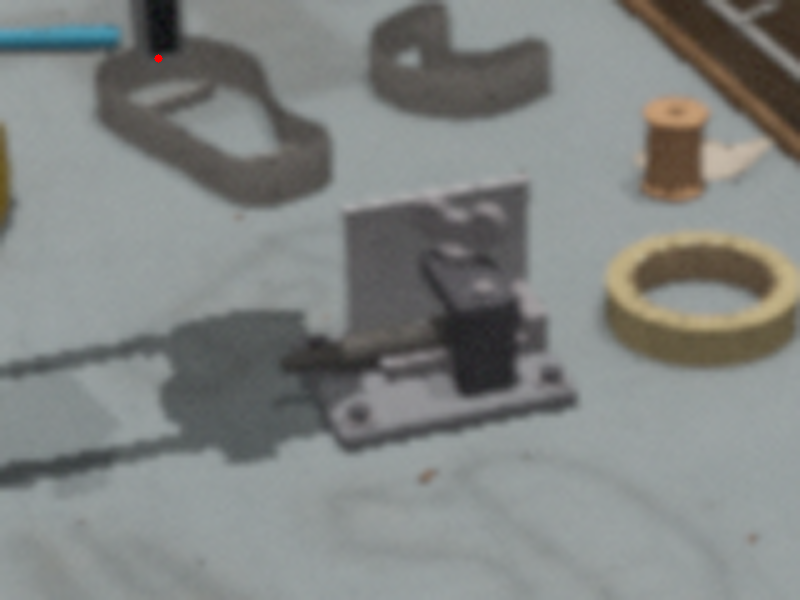

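Call:
drive_tool(
  steps=[
    [1,13,100,0,-1],
    [1,13,150,-0.009,-1],
    [1,13,180,-0.009,-1],
    [1,13,180,-0.009,-1],
    [1,13,180,-0.009,-1],
  ],
)

```text
clock: 2.8
position: [0.5076, 0.0667, 0.0167]
ee_rot: [-0.003, 0.717, 0.697, -0.002]
contact_force: [-0.5, -0.2, 0.3]
width: -0.0002
```

```bash
python3 -c "
from h import *
to([.567-.011,.0618,.02],1.537);st()
n='side'
i=manip.get_image(n); s=manip.get_state(); u=proj(n,s['position'])[0]; print(n,u)
x,y=(280,190)
c=cv2.resize(i[y-60:y+60,x-80:x+80],None,fx=5,fy=5,interpolation=2)
cv2.circle(c,(int((u[0]-x+80)*5+2),int((u[1]-y+60)*5+2)),4,(0,0,255),-1); cv2.imwrite(f'pics/{n}2z.png',c)
"
```

```text
shift [-3.5 48.5 -3.6] turn 0.005 dist 48.8
t 2.8 pos [507.6  66.7  16.7] th 1.542 F [-0.5 -0.2  0.3] M [0.   0.02 0.  ] w -0.0002 q [-0.01  0.4   1.93  0.    0.81 -1.55] tilt [-0.007   0.0003]
side [241.04448684 206.72522959]
```

View pics/side2z.png

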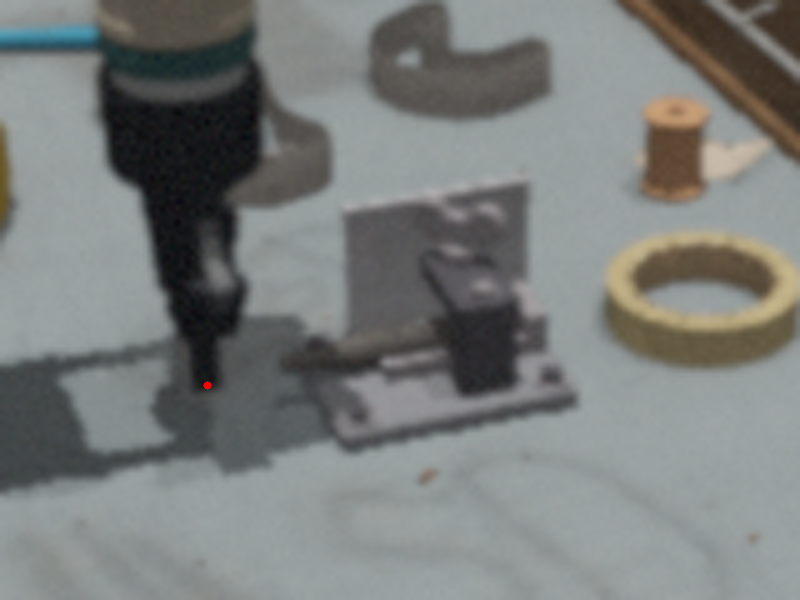

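Call:
drive_tool(
  steps=[
    [-3.8,12,-3.5,0.005,-1],
    [-3.8,18,-3.5,0.005,-1],
    [-3.8,20,-3.5,0.005,-1],
    [-3.8,22,-3.5,0.005,-1],
    [-3.8,24,-3.5,0.005,-1],
  ],
)

```text
clock: 3.35
position: [0.5342, 0.0619, 0.0232]
ee_rot: [-0.0, 0.719, 0.695, -0.0]
contact_force: [0.3, -0.1, -0.1]
width: 0.0001
```

Call:
drive_tool(
  steps=[
    [0,2,0,0,-1],
    [0,4,0,0,-1],
    [0,6,0,0,-1],
  ],
)

```text
clock: 3.65
position: [0.5396, 0.0617, 0.0231]
ee_rot: [-0.001, 0.719, 0.695, -0.001]
contact_force: [-1.6, -0.4, 0.6]
width: -0.0002
```

```bash
python3 -c "
from h import *
to([.567-.011,.0618,.02],1.537);st()"
```

```text
shift [ 0.7 16.4  3. ] turn -0.0 dist 16.7
t 3.65 pos [539.6  61.7  23.1] th 1.537 F [-1.6 -0.4  0.6] M [-0.05  0.19  0.01] w -0.0002 q [-0.01  0.43  1.86  0.    0.86 -1.55] tilt [-0.0026  0.0002]
```

Call:
drive_tool(
  steps=[
    [0,1,2.5,0,-1],
    [0,3,2.5,0,-1],
    [0,5,2.5,0,-1],
  ],
)

```text
clock: 3.95
position: [0.5445, 0.0615, 0.0202]
ee_rot: [-0.001, 0.719, 0.695, -0.001]
contact_force: [-0.8, -0.2, 0.6]
width: 0.0001
```

Call:
drive_tool(
  steps=[
    [0,2,0,0,-1],
    [0,4,0,0,-1],
  ],
)

```text
clock: 4.15
position: [0.5486, 0.0614, 0.0201]
ee_rot: [-0.001, 0.719, 0.695, -0.001]
contact_force: [-1.1, 0.7, 0.3]
width: 0.0003
```

```bash
python3 -c "
from h import *
to([.567-.011,.0618,.02],1.537);st()"
```

```text
shift [0.7 7.4 0.1] turn -0.0 dist 7.4
t 4.15 pos [548.6  61.4  20.1] th 1.537 F [-1.1  0.7  0.3] M [ 0.    0.17 -0.02] w 0.0003 q [-0.01  0.44  1.84  0.    0.86 -1.55] tilt [-0.0033  0.0002]
```

Call:
drive_tool(
  steps=[
    [0,1.5,0,0,-1],
    [0,3,0,0,-1],
  ],
)

```text
clock: 4.35
position: [0.5518, 0.0613, 0.0201]
ee_rot: [-0.001, 0.719, 0.695, -0.001]
contact_force: [-1.2, 0.9, -0.1]
width: -0.0
```

Call:
drive_tool(
  steps=[
    [0,1,0,0,-1],
    [0,2,0,0,-1],
  ],
)

```text
clock: 4.55
position: [0.5539, 0.0612, 0.0201]
ee_rot: [-0.001, 0.719, 0.695, -0.001]
contact_force: [-0.4, -0.2, 0.0]
width: -0.0
```

Call:
drive_tool(
  steps=[
    [0,1,0,0,-1],
  ],
)

```text
clock: 4.65
position: [0.5548, 0.0612, 0.0201]
ee_rot: [-0.001, 0.719, 0.695, -0.001]
contact_force: [-1.3, -0.2, 1.3]
width: 0.0001
```

Call:
drive_tool(
  steps=[
    [0,1,0,0,-1],
  ],
)

```text
clock: 4.75
position: [0.5559, 0.0611, 0.0201]
ee_rot: [-0.001, 0.719, 0.695, -0.001]
contact_force: [-0.7, -0.2, -0.5]
width: 0.0002
```

```bash
python3 -c "
from h import *
to([.567-.011,.0618,.02],1.537);st()"
```

```text
shift [0.7 0.  0.1] turn -0.0 dist 0.7
t 4.75 pos [555.9  61.1  20.1] th 1.537 F [-0.7 -0.2 -0.5] M [-0.02  0.15  0.03] w 0.0002 q [-0.02  0.45  1.82  0.    0.87 -1.55] tilt [-0.0033  0.0002]
```

Call:
drive_tool(
  steps=[
    [0,1,0,0,-1],
  ],
)

```text
clock: 4.85
position: [0.557, 0.0611, 0.0201]
ee_rot: [-0.001, 0.719, 0.695, -0.001]
contact_force: [-1.1, -0.4, -0.2]
width: -0.0002
```

Call:
drive_tool(
  steps=[
    [0,1,0,0,-1],
  ],
)

```text
clock: 4.95
position: [0.5575, 0.0611, 0.0201]
ee_rot: [-0.002, 0.719, 0.695, -0.002]
contact_force: [-2.7, -0.2, 2.6]
width: 0.0002
```

Call:
drive_tool(
  steps=[
    [0,1,0,0,-1],
  ],
)

```text
clock: 5.05
position: [0.5575, 0.0611, 0.0201]
ee_rot: [-0.002, 0.719, 0.695, -0.002]
contact_force: [-3.7, 0.7, 2.7]
width: -0.0
```

```bash
python3 -c "
from h import *
st()
n='side'
i=manip.get_image(n); s=manip.get_state(); u=proj(n,s['position'])[0]; print(n,u)
x,y=(280,190)
c=cv2.resize(i[y-60:y+60,x-80:x+80],None,fx=5,fy=5,interpolation=2)
cv2.imwrite(f'pics/{n}3z.png',c)
"
```

```text
t 5.05 pos [557.5  61.1  20.1] th 1.537 F [-3.7  0.7  2.7] M [0.01 0.58 0.03] w -0.0 q [-0.02  0.45  1.82  0.    0.88 -1.55] tilt [-0.0067  0.0003]
side [259.84135034 203.63009587]
```

View pics/side3z.png

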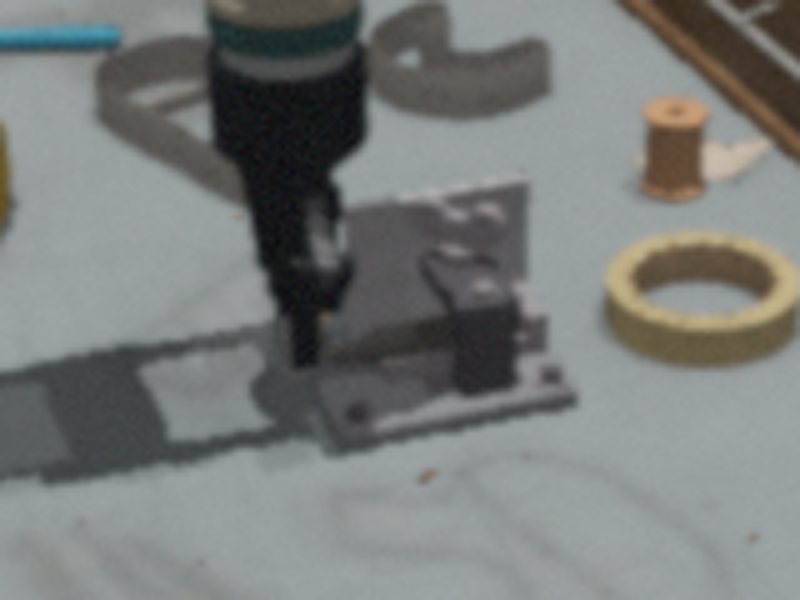

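Call:
drive_tool(
  steps=[
    [0,2,0,0,-1],
  ],
)

```text
clock: 5.2
position: [0.5575, 0.0611, 0.0199]
ee_rot: [-0.004, 0.719, 0.695, -0.004]
contact_force: [-6.6, -0.2, 4.6]
width: -0.0004
```

Call:
drive_tool(
  steps=[
    [0,3,0,0,-1],
  ],
)

```text
clock: 5.3
position: [0.5575, 0.0611, 0.0197]
ee_rot: [-0.006, 0.719, 0.695, -0.006]
contact_force: [-8.2, -1.1, 6.8]
width: -0.0002
```

Call:
drive_tool(
  steps=[
    [0,-10,0,0,-1],
    [0,-30,0,0,-1],
    [0,-40,-20,0,-1],
    [0,-40,-70,0,-1],
    [0,-40,-120,0,-1],
  ],
)

```text
clock: 5.8
position: [0.519, 0.0624, 0.141]
ee_rot: [-0.006, 0.719, 0.695, -0.006]
contact_force: [1.0, -0.1, -0.7]
width: -0.0
```

```bash
python3 -c "
from h import *
st();to([.641,.0593,.20],0.80)
for n,(x,y) in dict(top=(200,185),side=(280,190)).items():
  i=manip.get_image(n)
  cv2.imwrite(f'pics/{n}4z.png',cv2.resize(i[y-60:y+60,x-80:x+80],None,fx=5,fy=5,interpolation=2))
"
```

```text
t 5.8 pos [519.   62.4 141. ] th 1.537 F [ 1.  -0.1 -0.7] M [ 0.01 -0.03 -0.01] w -0.0 q [-0.01  0.28  1.74  0.    1.14 -1.55] tilt [-0.0175  0.0005]
shift [  1.  120.9 -61.1] turn 0.737 dist 135.5
```

View pics/side4z.png

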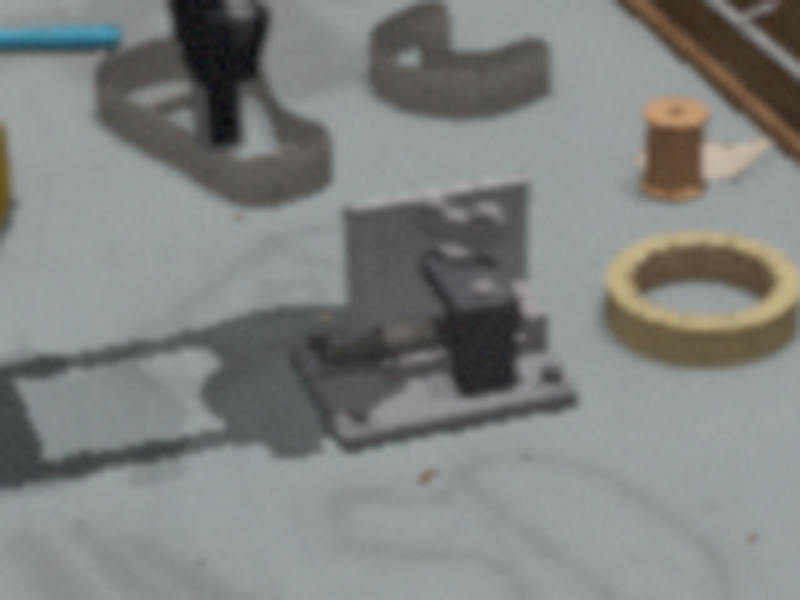

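View pics/top4z.png

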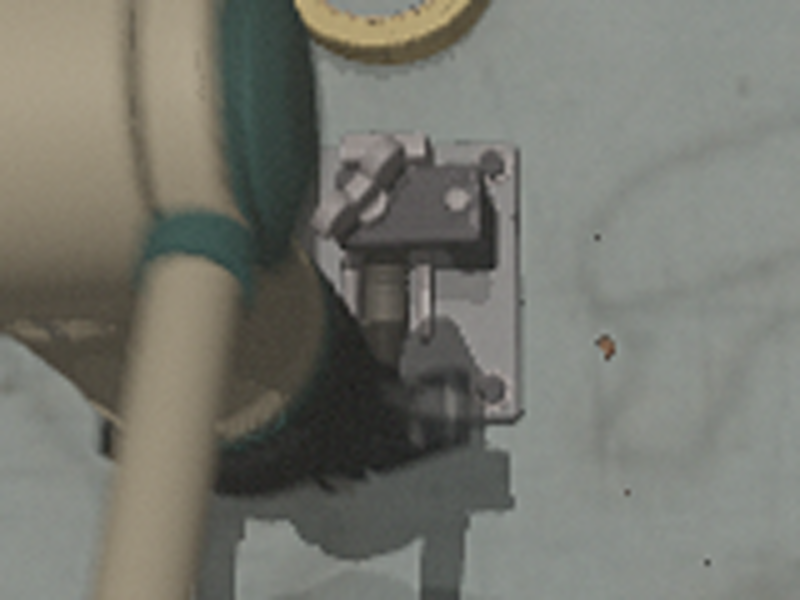

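Call:
drive_tool(
  steps=[
    [1,121,-31,0.15,-0.576],
    [1,121,-31,0.3,-0.576],
    [1,121,-31,0.45,-0.576],
    [1,121,-31,0.6,-0.576],
    [1,121,-31,0.737,-0.576],
  ],
)

```text
clock: 6.4
position: [0.6481, 0.0592, 0.1778]
ee_rot: [0.0, 0.922, 0.387, 0.001]
contact_force: [-0.7, -0.6, -0.1]
width: 0.0178
```

Call:
drive_tool(
  steps=[
    [0,0,0,0,-0.576],
  ],
)

```text
clock: 6.5
position: [0.6486, 0.0592, 0.1772]
ee_rot: [0.0, 0.922, 0.387, 0.001]
contact_force: [0.1, 0.7, -0.4]
width: 0.0182
```

```bash
python3 -c "
from h import *
st();to([.641,.0593,.11],0.80)
s,R,a=pose()
for n,(x,y) in dict(top=(200,185),side=(290,180)).items():
  i=manip.get_image(n); c=cv2.resize(i[y-60:y+60,x-80:x+80],None,fx=5,fy=5,interpolation=2)
  for P in (s['position'],[.641,.0593,.096]):
    u=proj(n,P)[0]; cv2.circle(c,(int((u[0]-x+80)*5+2),int((u[1]-y+60)*5+2)),3,(0,0,255),-1)
  cv2.imwrite(f'pics/{n}5z.png',c)
"
```

```text
t 6.5 pos [648.6  59.2 177.2] th 0.794 F [ 0.1  0.7 -0.4] M [ 0.01 -0.01 -0.04] w 0.0182 q [-0.02  0.42  1.42  0.    1.3  -0.81] tilt [0.0029 0.0002]
shift [-5.4 -5.6 67.2] turn -0.006 dist 67.6
```

View pics/side5z.png

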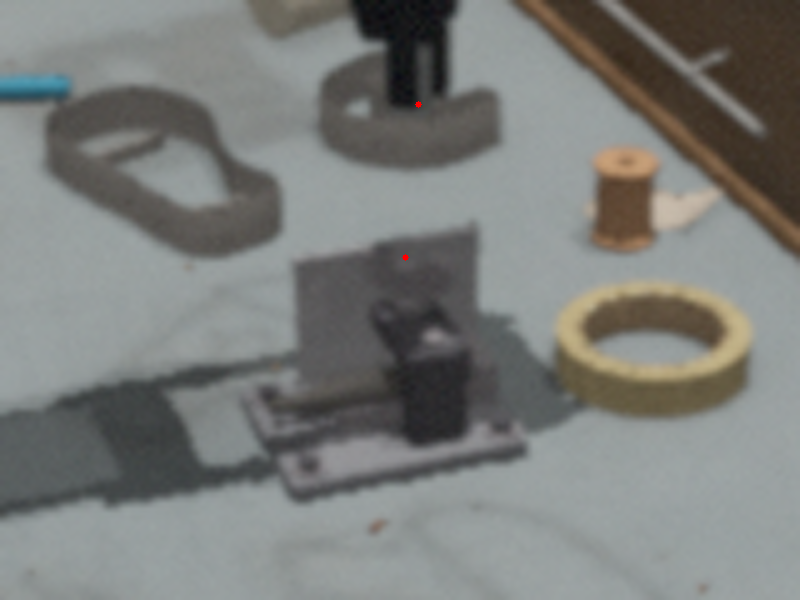

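View pics/top5z.png

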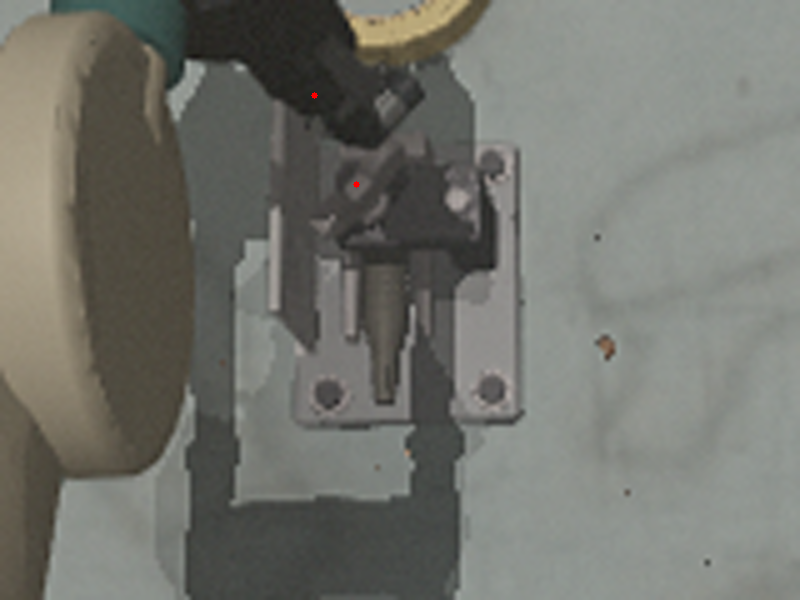

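Call:
drive_tool(
  steps=[
    [-5.4,-5.6,30,-0.006,-0.576],
    [-5.4,-5.6,55,-0.006,-0.576],
    [-5.4,-5.6,65,-0.006,-0.576],
    [-5.4,-5.6,65,-0.006,-0.576],
  ],
)

```text
clock: 7.0
position: [0.6396, 0.0592, 0.1107]
ee_rot: [-0.0, 0.92, 0.391, -0.0]
contact_force: [0.2, -0.6, 0.3]
width: 0.0181
```

```bash
python3 -c "
from h import *
st();to([.641,.0593,.073],0.80)
s,R,a=pose()
for n,(x,y) in dict(top=(200,185),side=(290,180)).items():
  i=manip.get_image(n); c=cv2.resize(i[y-60:y+60,x-80:x+80],None,fx=5,fy=5,interpolation=2)
  for P in (s['position'],[.641,.0593,.096]):
    u=proj(n,P)[0]; cv2.circle(c,(int((u[0]-x+80)*5+2),int((u[1]-y+60)*5+2)),3,(0,0,255),-1)
  cv2.imwrite(f'pics/{n}6z.png',c)
"
```

```text
t 7.0 pos [639.6  59.2 110.7] th 0.804 F [ 0.2 -0.6  0.3] M [ 0.01  0.03 -0.03] w 0.0181 q [-0.02  0.46  1.53  0.    1.15 -0.82] tilt [-0.0005  0.0002]
shift [ 1.   1.  37.7] turn 0.004 dist 37.7
```

View pics/side6z.png

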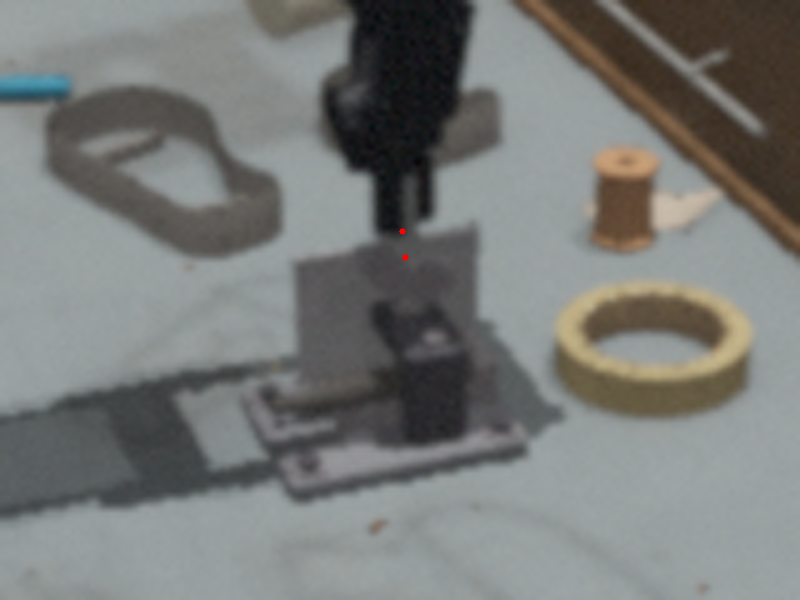

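View pics/top6z.png

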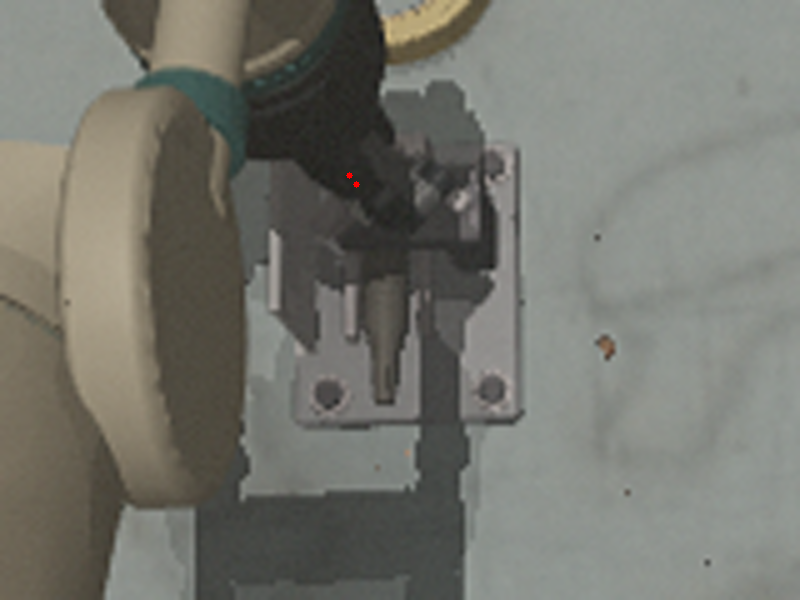

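Call:
drive_tool(
  steps=[
    [1,1,6,0,-0.576],
    [1,1,12,0,-0.576],
    [1,1,15,0,-0.576],
  ],
)

```text
clock: 7.4
position: [0.643, 0.0592, 0.0979]
ee_rot: [0.001, 0.92, 0.391, 0.002]
contact_force: [-0.5, 0.7, -0.3]
width: 0.0181
```

Call:
drive_tool(
  steps=[
    [0,0,4,0,-0.576],
    [0,0,8,0,-0.576],
    [0,0,10,0,-0.576],
  ],
)

```text
clock: 7.7
position: [0.6428, 0.0592, 0.0873]
ee_rot: [0.001, 0.92, 0.391, 0.002]
contact_force: [-0.2, 0.7, -0.2]
width: 0.0178
```

```bash
python3 -c "
from h import *
st();to([.641,.0593,.074],0.80)"
```

```text
t 7.7 pos [642.8  59.2  87.3] th 0.804 F [-0.2  0.7 -0.2] M [-0.03  0.    0.01] w 0.0178 q [-0.02  0.48  1.56  0.    1.1  -0.82] tilt [0.0037 0.0001]
shift [-1.2 -1.4 13.3] turn 0.004 dist 13.4
```

Call:
drive_tool(
  steps=[
    [-1.2,-1.4,4,0,-0.576],
    [-1.2,-1.4,8,0,-0.576],
    [-1.2,-1.4,11,0,-0.576],
    [-1.2,-1.4,12,0,-0.576],
  ],
)

```text
clock: 8.1
position: [0.6407, 0.0593, 0.0748]
ee_rot: [0.001, 0.92, 0.391, 0.001]
contact_force: [0.1, 0.4, 0.6]
width: 0.018
```

```bash
python3 -c "
from h import *
st();to([.641,.0593,.074],0.80)"
```

```text
t 8.1 pos [640.7  59.3  74.8] th 0.804 F [0.1 0.4 0.6] M [-0.02  0.01  0.02] w 0.018 q [-0.02  0.49  1.57  0.    1.07 -0.82] tilt [0.003  0.0001]
shift [0.2 0.2 0.8] turn 0.004 dist 0.9
```

Close on the wing with a gentle squeeze.

Call:
drive_tool(
  steps=[
    [0,0,0,0,-0.7],
    [0,0,0,0,-0.8],
    [0,0,0,0,-1],
  ],
  squeeze=30,
)

```text
clock: 8.4
position: [0.6421, 0.0606, 0.0749]
ee_rot: [0.0, 0.92, 0.391, 0.003]
contact_force: [2.6, 4.2, -1.5]
width: 0.0083
```

Call:
drive_tool(
  steps=[
    [0,0,0,0,-1],
    [0,0,0,0,-1],
  ],
)

```text
clock: 8.6
position: [0.6421, 0.0607, 0.0749]
ee_rot: [0.0, 0.92, 0.391, 0.003]
contact_force: [1.8, 1.2, -1.3]
width: 0.0085
```

```bash
python3 -c "
from h import *
st()"
```

```text
t 8.6 pos [642.1  60.7  74.9] th 0.803 F [ 1.8  1.2 -1.3] M [ 0.1  -0.06 -0.02] w 0.0085 q [-0.01  0.49  1.57  0.    1.07 -0.82] tilt [0.0058 0.0023]
```

Call:
drive_tool(
  steps=[
    [0,0,0,0,-1],
    [0,0,0,0.05,-1],
    [0,0,0,0.1,-1],
    [0,0,0,0.15,-1],
  ],
  squeeze=70,
)

```text
clock: 9.0
position: [0.6422, 0.0607, 0.0751]
ee_rot: [-0.0, 0.947, 0.32, 0.003]
contact_force: [1.7, 1.3, -1.6]
width: 0.0077
```

```bash
cat > l.py <<'E'
from h import *
s,R,a=pose()
open("log.txt","a").write(f"{s['clock']:.2f} {a:.4f} {s['moment'][2]:.4f} {s['effort'][5]:.4f} {s['qpos'][5]:.4f}\n")
st(); print("Mz",round(s['moment'][2],3),"e6",round(s['effort'][5],3),"qd6",round(s['qd'][5],3))
E
python3 l.py
```

```text
t 9.0 pos [642.2  60.7  75.1] th 0.652 F [ 1.7  1.3 -1.6] M [ 0.12 -0.03  0.2 ] w 0.0077 q [-0.01  0.49  1.57  0.    1.07 -0.67] tilt [0.006  0.0023]
Mz 0.202 e6 -0.209 qd6 0.496
```

Call:
drive_tool(
  steps=[
    [0,0,0,0.05,-1],
    [0,0,0,0.1,-1],
    [0,0,0,0.15,-1],
  ],
)

```text
clock: 9.3
position: [0.6423, 0.0608, 0.075]
ee_rot: [-0.0, 0.969, 0.248, 0.003]
contact_force: [0.6, 1.1, -1.7]
width: 0.0079
```

```bash
python3 l.py
```

```text
t 9.3 pos [642.3  60.8  75. ] th 0.5 F [ 0.6  1.1 -1.7] M [ 0.13 -0.05  0.25] w 0.0079 q [-0.01  0.49  1.57  0.    1.07 -0.52] tilt [0.0062 0.0023]
Mz 0.251 e6 -0.207 qd6 0.495
```

Call:
drive_tool(
  steps=[
    [0,0,0,0.05,-1],
    [0,0,0,0.1,-1],
    [0,0,0,0.15,-1],
  ],
)

```text
clock: 9.6
position: [0.6423, 0.0608, 0.0751]
ee_rot: [-0.001, 0.985, 0.174, 0.003]
contact_force: [1.6, 1.7, -1.1]
width: 0.0075
```

```bash
python3 l.py
```

```text
t 9.6 pos [642.3  60.8  75.1] th 0.349 F [ 1.6  1.7 -1.1] M [ 0.1  -0.07  0.23] w 0.0075 q [-0.01  0.49  1.57  0.    1.07 -0.36] tilt [0.0065 0.0024]
Mz 0.226 e6 -0.207 qd6 0.493
```

Call:
drive_tool(
  steps=[
    [0,0,0,0.05,-1],
    [0,0,0,0.1,-1],
    [0,0,0,0.15,-1],
  ],
)

```text
clock: 9.9
position: [0.6424, 0.0608, 0.0751]
ee_rot: [-0.001, 0.995, 0.098, 0.003]
contact_force: [1.7, 1.0, -1.4]
width: 0.0074
```

```bash
python3 l.py
```

```text
t 9.9 pos [642.4  60.8  75.1] th 0.197 F [ 1.7  1.  -1.4] M [ 0.14 -0.05  0.16] w 0.0074 q [-0.01  0.49  1.57  0.    1.07 -0.21] tilt [0.0067 0.0024]
Mz 0.164 e6 -0.207 qd6 0.494
```

Call:
drive_tool(
  steps=[
    [0,0,0,0.05,-1],
    [0,0,0,0.1,-1],
    [0,0,0,0.15,-1],
  ],
)

```text
clock: 10.2
position: [0.6425, 0.0609, 0.0751]
ee_rot: [-0.001, 1.0, 0.023, 0.003]
contact_force: [2.5, 1.8, -1.8]
width: 0.0078
```

```bash
python3 l.py
```

```text
t 10.2 pos [642.5  60.9  75.1] th 0.046 F [ 2.5  1.8 -1.8] M [ 0.13 -0.05  0.18] w 0.0078 q [-0.01  0.49  1.57  0.    1.07 -0.06] tilt [0.0069 0.0024]
Mz 0.182 e6 -0.208 qd6 0.493
```

Call:
drive_tool(
  steps=[
    [0,0,0,0.05,-1],
    [0,0,0,0.1,-1],
    [0,0,0,0.15,-1],
  ],
)

```text
clock: 10.5
position: [0.6426, 0.0608, 0.075]
ee_rot: [-0.001, 0.999, -0.053, 0.003]
contact_force: [2.4, 1.5, -1.8]
width: 0.0073
```

```bash
python3 l.py
```

```text
t 10.5 pos [642.6  60.8  75. ] th -0.106 F [ 2.4  1.5 -1.8] M [ 0.15 -0.06  0.23] w 0.0073 q [-0.01  0.49  1.57  0.    1.07  0.09] tilt [0.0071 0.0023]
Mz 0.235 e6 -0.208 qd6 0.495
```

Call:
drive_tool(
  steps=[
    [0,0,0,0.05,-1],
    [0,0,0,0.1,-1],
    [0,0,0,0.15,-1],
  ],
)

```text
clock: 10.8
position: [0.6427, 0.0609, 0.075]
ee_rot: [-0.002, 0.992, -0.128, 0.003]
contact_force: [1.9, 0.2, -2.0]
width: 0.0071
```

```bash
python3 l.py
```

```text
t 10.8 pos [642.7  60.9  75. ] th -0.257 F [ 1.9  0.2 -2. ] M [ 0.17 -0.03  0.22] w 0.0071 q [-0.01  0.49  1.57  0.    1.07  0.24] tilt [0.0072 0.0023]
Mz 0.222 e6 -0.208 qd6 0.495
```

Call:
drive_tool(
  steps=[
    [0,0,0,0.05,-1],
    [0,0,0,0.1,-1],
    [0,0,0,0.15,-1],
  ],
)

```text
clock: 11.1
position: [0.6427, 0.0608, 0.075]
ee_rot: [-0.002, 0.979, -0.203, 0.003]
contact_force: [1.3, 1.1, -1.5]
width: 0.0072
```

```bash
python3 l.py
```

```text
t 11.1 pos [642.7  60.8  75. ] th -0.409 F [ 1.3  1.1 -1.5] M [ 0.13 -0.03  0.17] w 0.0072 q [-0.01  0.49  1.57  0.    1.07  0.39] tilt [0.0074 0.0022]
Mz 0.166 e6 -0.208 qd6 0.496
```

Call:
drive_tool(
  steps=[
    [0,0,0,0.05,-1],
    [0,0,0,0.1,-1],
    [0,0,0,0.15,-1],
  ],
)

```text
clock: 11.4
position: [0.6428, 0.0608, 0.0751]
ee_rot: [-0.002, 0.961, -0.276, 0.003]
contact_force: [1.1, 1.7, -2.2]
width: 0.0074
```

```bash
python3 l.py
```

```text
t 11.4 pos [642.8  60.8  75.1] th -0.56 F [ 1.1  1.7 -2.2] M [0.18 0.03 0.22] w 0.0074 q [-0.01  0.49  1.57  0.    1.07  0.54] tilt [0.0076 0.0022]
Mz 0.218 e6 -0.194 qd6 0.494
```

Call:
drive_tool(
  steps=[
    [0,0,0,0.05,-1],
    [0,0,0,0.1,-1],
    [0,0,0,0.15,-1],
  ],
)

```text
clock: 11.7
position: [0.6429, 0.0607, 0.075]
ee_rot: [-0.002, 0.937, -0.348, 0.003]
contact_force: [0.7, 0.9, -1.2]
width: 0.0076
```

```bash
python3 l.py
```

```text
t 11.7 pos [642.9  60.7  75. ] th -0.712 F [ 0.7  0.9 -1.2] M [0.16 0.   0.23] w 0.0076 q [-0.01  0.49  1.57  0.    1.07  0.7 ] tilt [0.0077 0.002 ]
Mz 0.235 e6 -0.177 qd6 0.496
```

Call:
drive_tool(
  steps=[
    [0,0,0,0.05,-1],
    [0,0,0,0.1,-1],
    [0,0,0,0.15,-1],
  ],
)

```text
clock: 12.0
position: [0.643, 0.0607, 0.0751]
ee_rot: [-0.003, 0.908, -0.418, 0.003]
contact_force: [1.8, 1.0, -1.4]
width: 0.0079
```

```bash
python3 l.py
```

```text
t 12.0 pos [643.   60.7  75.1] th -0.863 F [ 1.8  1.  -1.4] M [0.17 0.05 0.23] w 0.0079 q [-0.01  0.49  1.57  0.    1.07  0.85] tilt [0.0079 0.0019]
Mz 0.225 e6 -0.16 qd6 0.494
```

Call:
drive_tool(
  steps=[
    [0,0,0,0.05,-1],
    [0,0,0,0.1,-1],
    [0,0,0,0.15,-1],
  ],
)

```text
clock: 12.3
position: [0.643, 0.0606, 0.075]
ee_rot: [-0.003, 0.874, -0.486, 0.003]
contact_force: [1.8, 1.7, -1.2]
width: 0.0073
```

```bash
python3 l.py
```

```text
t 12.3 pos [643.   60.6  75. ] th -1.014 F [ 1.8  1.7 -1.2] M [0.19 0.   0.26] w 0.0073 q [-0.01  0.49  1.57  0.    1.07  1.  ] tilt [0.0079 0.0018]
Mz 0.256 e6 -0.142 qd6 0.495
```

Call:
drive_tool(
  steps=[
    [0,0,0,0,-1],
    [0,0,0,0,-1],
  ],
)

```text
clock: 12.5
position: [0.643, 0.0607, 0.075]
ee_rot: [-0.003, 0.874, -0.486, 0.003]
contact_force: [0.7, 1.6, -1.7]
width: 0.0075
```

```bash
python3 l.py
```

```text
t 12.5 pos [643.   60.7  75. ] th -1.014 F [ 0.7  1.6 -1.7] M [ 0.18  0.11 -0.12] w 0.0075 q [-0.01  0.49  1.57  0.    1.07  1.  ] tilt [0.008 0.002]
Mz -0.124 e6 -0.116 qd6 -0.0
```

Call:
drive_tool(
  steps=[
    [0,0,0,0.05,-1],
    [0,0,0,0.1,-1],
    [0,0,0,0.15,-1],
  ],
)

```text
clock: 12.8
position: [0.6431, 0.0606, 0.0751]
ee_rot: [-0.003, 0.835, -0.55, 0.003]
contact_force: [0.8, 0.8, -1.5]
width: 0.0075
```

```bash
python3 l.py
```

```text
t 12.8 pos [643.1  60.6  75.1] th -1.164 F [ 0.8  0.8 -1.5] M [0.15 0.05 0.28] w 0.0075 q [-0.01  0.49  1.57  0.    1.07  1.15] tilt [0.0081 0.0018]
Mz 0.279 e6 -0.119 qd6 0.497
```

Call:
drive_tool(
  steps=[
    [0,0,0,0.05,-1],
    [0,0,0,0.1,-1],
  ],
)

```text
clock: 13.0
position: [0.6431, 0.0605, 0.0751]
ee_rot: [-0.003, 0.807, -0.591, 0.003]
contact_force: [1.5, 0.9, -2.1]
width: 0.0076
```

```bash
python3 l.py
```

```text
t 13.0 pos [643.1  60.5  75.1] th -1.264 F [ 1.5  0.9 -2.1] M [0.19 0.06 0.37] w 0.0076 q [-0.01  0.49  1.57  0.    1.07  1.25] tilt [0.0082 0.0015]
Mz 0.369 e6 -0.113 qd6 0.494
```

Call:
drive_tool(
  steps=[
    [0,0,0,0,-1],
    [0,0,0,0,-1],
  ],
)

```text
clock: 13.2
position: [0.6431, 0.0605, 0.075]
ee_rot: [-0.003, 0.807, -0.591, 0.003]
contact_force: [1.4, 1.5, -0.7]
width: 0.0079
```

```bash
python3 l.py
```

```text
t 13.2 pos [643.1  60.5  75. ] th -1.263 F [ 1.4  1.5 -0.7] M [ 0.19  0.05 -0.05] w 0.0079 q [-0.01  0.49  1.57  0.    1.07  1.25] tilt [0.0081 0.0017]
Mz -0.052 e6 -0.076 qd6 0.002
```

Call:
drive_tool(
  steps=[
    [0,0,0,0,-0.65],
    [0,0,0,0,-0.65],
    [0,0,0,0,-0.65],
  ],
)

```text
clock: 13.5
position: [0.6429, 0.0603, 0.0752]
ee_rot: [-0.003, 0.807, -0.59, 0.003]
contact_force: [1.3, 0.0, -0.5]
width: 0.0148
```

```bash
python3 l.py
```

```text
t 13.5 pos [642.9  60.3  75.2] th -1.263 F [ 1.3  0.  -0.5] M [-0.05  0.   -0.04] w 0.0148 q [-0.02  0.49  1.57  0.    1.07  1.25] tilt [0.0079 0.0013]
Mz -0.038 e6 -0.004 qd6 0.003
```

Call:
drive_tool(
  steps=[
    [0,0,-8,0,-0.65],
    [0,0,-20,0,-0.65],
    [0,0,-45,0,-0.65],
    [0,0,-90,0,-0.65],
    [0,0,-130,0,-0.65],
  ],
)

```text
clock: 14.0
position: [0.642, 0.0601, 0.2079]
ee_rot: [-0.003, 0.807, -0.59, 0.003]
contact_force: [0.4, 0.6, -0.2]
width: 0.015
```

```bash
python3 -c "
from h import *
st();to([.45,.25,.22])"
```

```text
t 14.0 pos [642.   60.1 207.9] th -1.263 F [ 0.4  0.6 -0.2] M [-0.02 -0.01  0.01] w 0.015 q [-0.02  0.39  1.39  0.    1.35  1.25] tilt [0.0092 0.0012]
shift [-239.1  125.3  -13.6] turn None dist 270.3
```

Call:
drive_tool(
  steps=[
    [-239,125,-13,0,-0.65],
    [-239,125,-13,0,-0.65],
    [-239,125,-13,0,-0.65],
    [-239,125,-13,0,-0.65],
    [-239,125,-13,0,-0.65],
  ],
)

```text
clock: 14.5
position: [0.4633, 0.2369, 0.22]
ee_rot: [-0.004, 0.807, -0.59, 0.004]
contact_force: [0.1, 0.3, 0.4]
width: 0.0152
```

```bash
python3 -c "
from h import *
st()
for n,(x,y) in dict(top=(200,185),side=(280,190)).items():
  i=manip.get_image(n); cv2.imwrite(f'pics/{n}7z.png',cv2.resize(i[y-60:y+60,x-80:x+80],None,fx=5,fy=5,interpolation=2))
"
```

```text
t 14.5 pos [463.3 236.9 220. ] th -1.263 F [0.1 0.3 0.4] M [ 0.09 -0.01  0.  ] w 0.0152 q [ 0.34  0.19  1.65 -0.    1.29  1.6 ] tilt [0.0114 0.0022]
```

View pics/top7z.png

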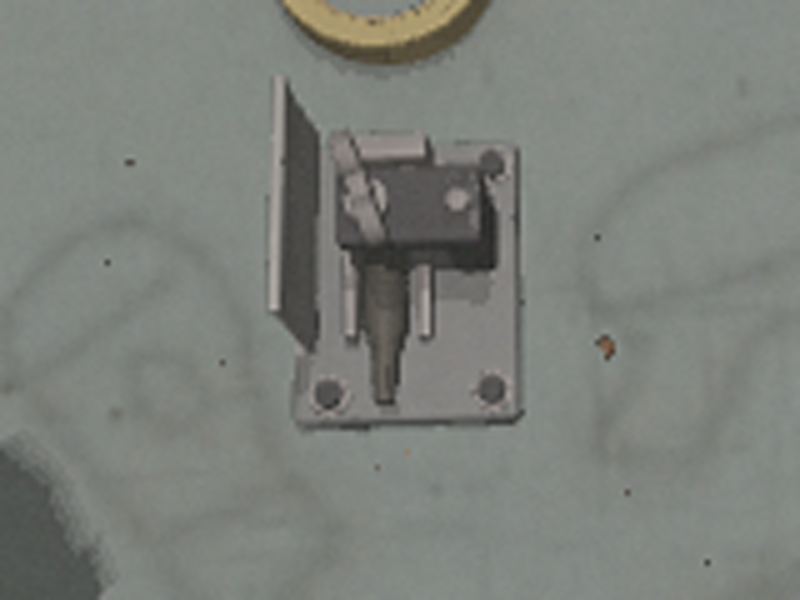

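View pics/side7z.png

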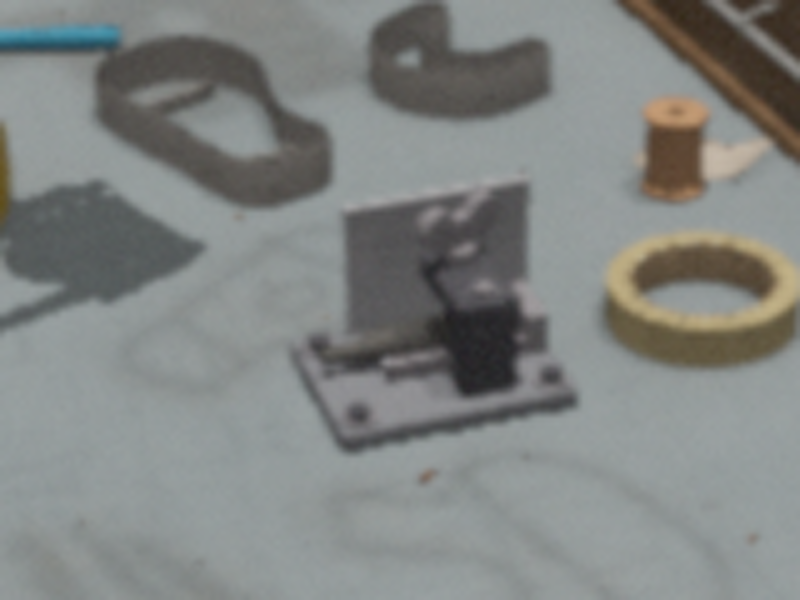

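Call:
drive_tool(
  steps=[
    [0,0,0,0,-0.65],
    [0,0,0,0,-0.65],
  ],
)

```text
clock: 14.8
position: [0.4604, 0.2395, 0.2215]
ee_rot: [-0.005, 0.809, -0.588, 0.003]
contact_force: [0.7, 0.7, -0.5]
width: 0.0149
```

```bash
python3 -c "
from h import *
st(); manip.sign_off()"
```

```text
t 14.8 pos [460.4 239.5 221.5] th -1.257 F [ 0.7  0.7 -0.5] M [-0.   -0.02 -0.  ] w 0.0149 q [0.34 0.19 1.65 0.   1.29 1.6 ] tilt [0.0104 0.0047]
the job is handed in; nothing more can be done
```

The punch is home against the end stop and clamped at an estimated 40 N. I handed the job in at 14.8 s; no verdict is reported.

- **Push:** I pushed the punch about 20 mm along the channel with the shut fingers until it stopped dead. The final push was about 8 N along the channel. The top picture puts its front end at x ≈ 0.568 m, against 0.567 m expected when fully home.
- **Clamp:** I pinched the wing from above and turned it 2.07 rad clockwise. The wrist joint's torque held constant and then began to change about 1.24 rad in, which I took as the foot touching. I went on about 0.83 rad past that, which gives the 40 N.
- **Checks that agreed:** The turning moment rose by about 0.12 N m, as expected for that force. The wing's final angle in the picture is about 0.3 rad, matching the hand's turn, so it did not slip. The punch did not shift while I clamped it. I felt no force pointing to the guard, and the arm kept well away from the other two punches. The gripper was clear of everything at hand-in.
- **Check that disagreed:** The wrist joint's torque reading had an unexpected sign, and it changed by about 0.115 N m per rad instead of the stated 0.15. I used it only to find the touch point. Even at that lower slope the hold would be about 30 N, still within the firm range.

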